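# Lift the broad mushroom with the tongs and hold it over the tub

## Task

Pick up the spring tongs and use them to take the broad-capped mushroom off the steel tray, without touching it with your fingers or knocking over or shifting the other mushrooms and the things around. Finish while still holding: keep the mushroom pinched in the tongs, still and in the air over the middle of the clear tub, its foot well clear (about a hand's width, 8 cm, or more) above the rim; do not put it down or let go.

Things in the scene. Friction and masses are not known exactly. Their poses are not given: they have to be found in the camera images.
- tongs: Steel spring tongs lying flat, 225 mm long, 22 mm high, about 140 g; two flat 4 mm strips (jaws) hinged in a round end 90 mm behind the origin, black tip pads, 50 mm rubber sleeves about the origin. Origin: on the underside, mid-line, at the balanced grip place. x points to the tips, y across (the jaws close along y), z up. Sprung open they are 56 mm wide outside at the origin.
- tongs_tip (a point): The point midway between the two tip pads, 97.5 mm ahead of the tongs origin and 11 mm above the tongs' underside (half height); axes as tongs. Pads are 35 mm long, 22 mm high, 91 mm apart (inside) when open. Each mm less width at the origin is 2.1 mm less gap at the pads: at 48 mm width the gap is about 74 mm, at 32 mm it is 42 mm (the broad cap) and the pads are parallel.
- jaw_l (a joint): Closing angle of each jaw (both turn alike): 0 sprung open, 0.13 rad with the pads 42 mm apart, 0.19 at most. The spring pushes back on each finger at the tongs' origin with about 5.5 N when open, 9.5 N at 32 mm; force beyond that reaches the pads at a little under half. A light squeeze to 48 mm width lifts the tongs with the pads still wide open.
- broad: The broad-capped mushroom to take: brown cap 42 mm in diameter on a stout pale stem 30 mm in diameter; 46 mm high, about 35 g, standing on its foot on the tray. Origin: centre of the foot's underside, z up. The stem is 20 mm high; the cap's side is upright from 22 to 34 mm above the foot, then domed.
- slim: Bystander mushroom with a tall stem: cap 27 mm in diameter, 60 mm high, standing on the tray. Origin: centre of the foot's underside.
- button: Small bystander mushroom: cap 29 mm in diameter, 32 mm high, standing on the tray. Origin: centre of the foot's underside.
- tray: Low steel tray fixed to the table, 160 mm (its x) by 320 mm (its y), floor 4 mm thick, rim 10 mm high. Three mushrooms stand in a row along its y axis, about 100 mm apart, in any order. Origin: centre of the underside.
- tub: Whitish-clear plastic tub, round and bowl-shaped, fixed, 130 mm across the rim, 60 mm high, open at the top. Origin: centre of the underside. Tub and tongs lie left and right of the tray, either way round.
- scissors: Bystander: trimming scissors lying flat, about 160 mm long, 12 mm high, on the robot's side of the tray. Origin near the pivot.
- brush: Bystander: small brush, 170 mm long, lying on the robot's side of the tray.
- sanitizer: Bystander: bottle 60 mm in diameter, 160 mm high, beyond the tray to the right. Origin: centre of the underside.
- tape: Bystander: roll of tape lying flat, 90 mm in diameter, 22 mm high, beyond the tray. Origin: centre of the underside.
- saucer: Bystander: white plastic saucer, 100 mm in diameter, 18 mm high, beyond the tray. Origin: centre of the underside.
- jar: Bystander: glass jar with steel cap, 68 mm in diameter, 90 mm high, at the far left. Origin: centre of the underside.
Mind the look-alikes: they are no part of the job. What is shaped like the tub but orange or yellow is not meant.

How it is judged:
By the outcome, as a careful person would: the job done as asked, in the order asked, and still so for the second after the job is handed in, while the arm keeps its last pose, push and grip.
It also fails if it takes over 51 s, if anything falls off the work surface, if the arm or the gripper's body presses on something with over 40 N, if the wrist force passes 120 N, or if a joint passes its speed limit or range.

## Robot

A 6-joint arm with a two-finger parallel gripper is mounted at the origin on the work surface. World frame = base frame: x ahead of the robot, y to its left, z up, the work surface at z = 0. Lengths are in m, angles in rad, forces in N, time in s.
With the tool pointing down it reaches from about 0.275 to 0.825 m from the base axis. Payload 4.9 kg.
Tool frame: the origin (TCP) lies on the centre line of the jaws, within the pads' length; the fingertips stand 11 mm ahead of it and the grasp point (between the pads) lies 8 mm behind it (finger_overhang is the distance from the TCP to the fingertips, in m); z points along the fingers, y is the line along which they close (so a half turn about z gives the same grasp; the last joint's range is limited). The gripper opens to 85 mm and grips with 20 to 120 N. Pads are 22 mm wide; open, the fingers measure 114 mm over their backs; the gripper's body (76 mm by 85 mm) begins 54 mm behind the grasp point. The pads swing forward as they close: fully open they stand 13 mm farther back than shut.
Start: joints at [1.171, 0.326, -0.193, 1.052, 0, 1.437], TCP at [0.144, 0.531, 0.242] pointing down, gripper open.
Joint ranges: [-2.65, 2.65], [-0.97, 1.79], [-1.3, 1.35], [-1.93, 2.1], [-1.47, 1.37], [-3.14, 3.14]. Speed limits (rad/s): [2.57, 2.57, 3.14, 3.14, 3.14, 3.14].

## Interface

Orientations are given as a unit quaternion [x, y, z, w].
In Python, from station import * gives the robot as it stands.
- The arm moves only by the tool carry_out, never from a script. Its arguments are lists of equal length, an entry for each row: "delta_pos": the shift along the world's x, y, z in m, a list of three; "delta_rot": the turn, a rotation vector about the world's x, y, z in degrees, a list of three; "gripper": the opening, from 0 (shut) to 1 (fully open). In form: {"delta_pos": [[dx, dy, dz], ...], "delta_rot": [[rx, ry, rz], ...], "gripper": [gripper, ...]}. A call has 1 to 10 rows; each row is the pose to reach, as a shift and turn from the pose commanded when the call began; what a row does not reach only later rows make up. A row lasts 1/12 s, in which the tool goes at most 41.7 mm and 7.16 degrees, less where a joint would pass 70% of its speed; a pose out of reach is approached as far as the arm can. A call with a gripper value outside its range is refused whole. The fingers move at their own pace and stop on an object; "newtons" is the grip in N (left out, the last holds). Time passes only in rows, so rows that repeat a pose let the fingers close. It gives the time, the measured TCP pose, the force, the opening and the grip force at its end, in the units of the state.
- sense(): the state, without advancing time (a new reading comes with each control period).
- snapshot(name): name is "side" or "top" or "wrist"; returns the picture (384x512x3 uint8, red, green, blue); there is no depth.
- camera_params(name): a dict with "fov_y" (degrees; the focal length in pixels is half the picture's height over the tangent of half this angle, whatever the lens; pixels are square), "cx", "cy" (the principal point, pixels), "view" (4x4, takes a point from world to camera coordinates); the wrist camera has in their place "mount" (4x4, takes a point from camera to tool coordinates, whose origin is the TCP and whose axes are the flange's). Camera axes: x right, y down, z forward; pixel columns grow to the right and rows downward; lengths in m; the calibration is good to about 2 mm. A picture is of the moment at which its call begins: read the wrist's pose just before it. camera_params takes no time and is no camera call.
- finish_job(): hands the job in; it is judged then, once.
Trained networks look in the newest picture that a camera, given by its name, has taken for a name from the list of things; names that differ only in an ending like _2 or _b are one class to them, and where a whole thing is asked for, a point or a joint stands for the part that bears it (a point fixed in the world has none). Each returns a list of dicts, best first, with "conf" (0 to 1); they miss things now and then, are a little off and sometimes report something else, mostly with a low value. They report only what shows in the picture. A call takes as long as a camera call. They do not tell look-alikes from the thing itself.
- recognise(camera, label): "xyz" ([x, y, z] in m, in the coordinates of the camera as it stood for that picture, good to about 4 mm: the middle of the surface that is visible of it).
The state is a dict: "t": time; "q": joint angles; "joint_velocities": joint speeds; "joint_efforts": joint torques, N m; "ee_pos": TCP position; "tool_rot": TCP orientation; "wrist_force": force on the tool from outside, world axes, zero at the start; "wrist_torque": the same for the moment, N m; "width": finger opening in m; "finger_force": force on a finger pad.
Only numpy, scipy, OpenCV 4.12 (cv2) and the standard library are available. Lean on these libraries where they do the work, as an engineer would, in place of code of your own. Each camera call takes 0.05 s, during which the arm holds its last target. There are 200 camera calls.

## Working session

There is one attempt and no reset: what is moved stays moved. The work goes in short steps, Python scripts to look and compute and a tool call to move; the robot and the scene stay as the last step left them, time stands still between calls to the robot, and variables do not carry over. Pictures are saved under pics/ and viewed, at most 10 in all, crops included, and the job is handed in when it is done.

Besides the shell and the picture viewer there is one more tool, called after "Call:" as a command line: name --argument value ..., lists and objects as JSON in quotes. carry_out: Moves the arm, as the interface text tells. Its arguments: {"type":"object","properties":{"delta_pos":{"type":"array","items":{"type":"array","items":{"type":"number"}}},"delta_rot":{"type":"array","items":{"type":"array","items":{"type":"number"}}},"gripper":{"type":"array","items":{"type":"number"}},"newtons":{"type":"number"}},"required":["delta_pos","delta_rot","gripper"]}

```bash
mkdir -p pics; ls; cat > h.py <<'E'
from station import *
import numpy as np, cv2
from scipy.spatial.transform import Rotation as R
def toworld(cam,p,s=None):
    c=camera_params(cam)
    if cam=='wrist':
        T=np.eye(4);T[:3,:3]=R.from_quat(s['tool_rot']).as_matrix();T[:3,3]=s['ee_pos']
        M=T@np.array(c['mount'])
    else: M=np.linalg.inv(np.array(c['view']))
    return (M@np.append(p,1))[:3],M
def pix(cam,p):
    c=camera_params(cam);f=192/np.tan(np.radians(c['fov_y'])/2)
    return np.round([c['cx']+f*p[0]/p[2],c['cy']+f*p[1]/p[2]])
def ray(cam,u,v,z,s=None):
    c=camera_params(cam);f=192/np.tan(np.radians(c['fov_y'])/2)
    o,M=toworld(cam,[0,0,0],s);d=M[:3,:3]@np.array([(u-c['cx'])/f,(v-c['cy'])/f,1])
    return o+d*(z-o[2])/d[2]
def save(cam,name):
    im=snapshot(cam);cv2.imwrite('pics/'+name,im[...,::-1].copy());return im
E
python3 - <<'E'
from h import *
s=sense();print(s)
save('top','top1.png');save('side','side1.png')
for n in ['tongs','tongs_tip','broad','slim','button','tray','tub','scissors','brush','sanitizer','tape','saucer','jar']:
    for d in recognise('top',n)[:3]: print(n,round(d['conf'],2),np.round(toworld('top',d['xyz'])[0],3),pix('top',d['xyz']))
E
```

```text
pics
{'t': 0.0, 'q': array([ 1.17078834e+00,  3.26927488e-01, -1.93593705e-01,  1.05199669e+00,
       -9.98148002e-06,  1.43663447e+00]), 'joint_velocities': array([-0.00041901,  0.00029247, -0.00048044, -0.00082803,  0.00037621,
       -0.00066564]), 'joint_efforts': array([ 7.86644136e-05, -4.43393326e+01,  2.62443477e+01,  1.51754514e-02,
       -2.40325255e-05,  5.02216508e-07]), 'ee_pos': array([0.14424826, 0.53016039, 0.24150702]), 'tool_rot': array([ 1.32531928e-01,  9.91178363e-01, -8.31573817e-04, -2.22362946e-04]), 'wrist_force': array([ 0.18021855, -0.16690138, -0.8353234 ]), 'wrist_torque': array([-0.00279168, -0.03372567,  0.00652559]), 'finger_force': 0.0, 'width': 0.08559879788158427}
tongs 0.61 [ 0.47  -0.336  0.019] [386. 200.]
tongs_tip 0.92 [ 0.467 -0.332  0.018] [385. 201.]
broad 0.45 [0.612 0.11  0.042] [263. 163.]
slim 0.19 [0.701 0.369 0.085] [190. 137.]
button 0.51 [ 0.581 -0.084  0.031] [316. 171.]
tray 0.93 [0.571 0.013 0.001] [289. 176.]
tub 0.97 [0.372 0.205 0.018] [238. 230.]
tub 0.73 [0.327 0.382 0.023] [188. 244.]
tub 0.69 [0.31  0.618 0.02 ] [121. 250.]
scissors 0.73 [ 0.404 -0.003  0.002] [295. 221.]
brush 0.71 [ 0.329 -0.124  0.015] [330. 240.]
sanitizer 0.95 [ 0.702 -0.355  0.1  ] [393. 132.]
tape 0.6 [0.728 0.262 0.024] [221. 135.]
saucer 0.58 [ 0.743 -0.251  0.01 ] [358. 129.]
saucer 0.18 [ 0.332 -0.125  0.014] [330. 239.]
jar 0.65 [0.699 0.369 0.087] [190. 138.]
```

View pics/top1.png

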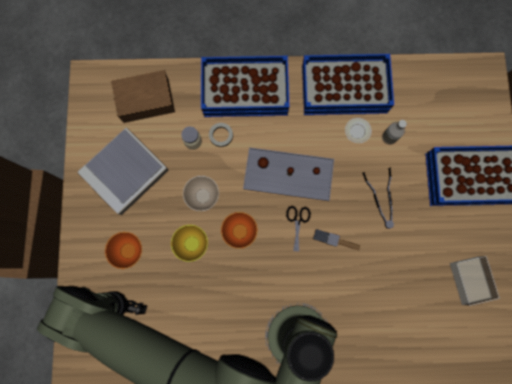

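View pics/side1.png

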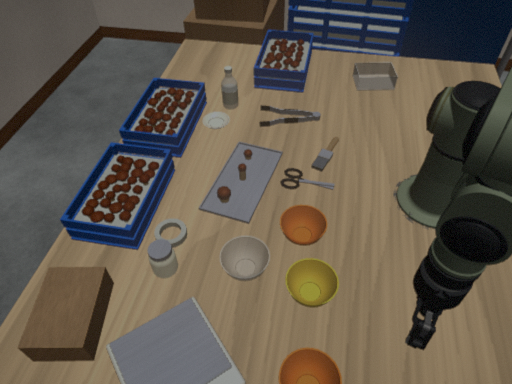

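Candidates: the tub-shaped things in the top picture are whitish (201,193), orange (239,230), yellow (189,242) and orange (123,250). Only the one at (201,193) is whitish-clear. The mushrooms are at (263,162), (290,171) and (317,171), and the widest cap, (263,162), fits broad. I'll confirm both in a crop.

```bash
python3 - <<'E'
from h import *
im=cv2.imread('pics/top1.png')
a=cv2.resize(im[140:220,175:345],None,fx=4.5,fy=4.5,interpolation=cv2.INTER_CUBIC)
b=cv2.resize(im[160:236,345:415],None,fx=3,fy=3,interpolation=cv2.INTER_CUBIC)
c=np.zeros((600,a.shape[1],3),np.uint8);c[:360]=a[:360];c[365:365+b.shape[0],:b.shape[1]]=b
si=cv2.imread('pics/side1.png')
d=cv2.resize(si[95:130,250:330],None,fx=5,fy=5,interpolation=cv2.INTER_CUBIC);c[365:365+d.shape[0],300:300+d.shape[1]]=d
cv2.imwrite('pics/crop1.png',c)
print('tub',ray('top',201,193,.06),'broad',ray('top',263,162,.04))
for u,v in [(365,172),(390,168),(389,226)]: print(ray('top',u,v,.02))
for n in ['broad','slim','button','tongs','tub']:
    for d in recognise('side',n)[:3]: print(n,round(d['conf'],2),np.round(toworld('side',d['xyz'])[0],3),pix('side',d['xyz']))
print(camera_params('wrist'))
E
```

```text
tub [0.50265684 0.33155064 0.06      ] broad [0.61606871 0.10890468 0.04      ]
[ 0.57533377 -0.2651609   0.02      ]
[ 0.58842955 -0.35824937  0.02      ]
[ 0.37475725 -0.33866843  0.02      ]
broad 0.76 [0.613 0.12  0.045] [224. 194.]
slim 0.63 [ 0.332 -0.121  0.02 ] [326. 157.]
button 0.57 [ 0.585 -0.082  0.031] [248. 153.]
button 0.38 [ 0.486 -0.299  0.014] [287. 120.]
button 0.37 [ 0.48  -0.328  0.016] [290. 115.]
tongs 0.65 [ 0.484 -0.33   0.018] [289. 114.]
tongs 0.56 [ 0.742 -0.262  0.012] [216. 119.]
tub 0.97 [0.315 0.568 0.03 ] [308. 368.]
tub 0.8 [0.37  0.172 0.035] [304. 221.]
tub 0.68 [0.728 0.258 0.019] [173. 230.]
{'fov_y': 67.3574334021597, 'cx': 255.2607671313428, 'cy': 191.4425125554409, 'mount': array([[ 1.11916337e-03, -9.61965742e-01, -2.73167821e-01,
         6.86247807e-02],
       [ 9.99998683e-01,  7.55616882e-04,  1.43605618e-03,
        -9.63509537e-04],
       [-1.17502663e-03, -2.73169068e-01,  9.61965321e-01,
        -1.31866466e-01],
       [ 0.00000000e+00,  0.00000000e+00,  0.00000000e+00,
         1.00000000e+00]])}
```

View pics/crop1.png

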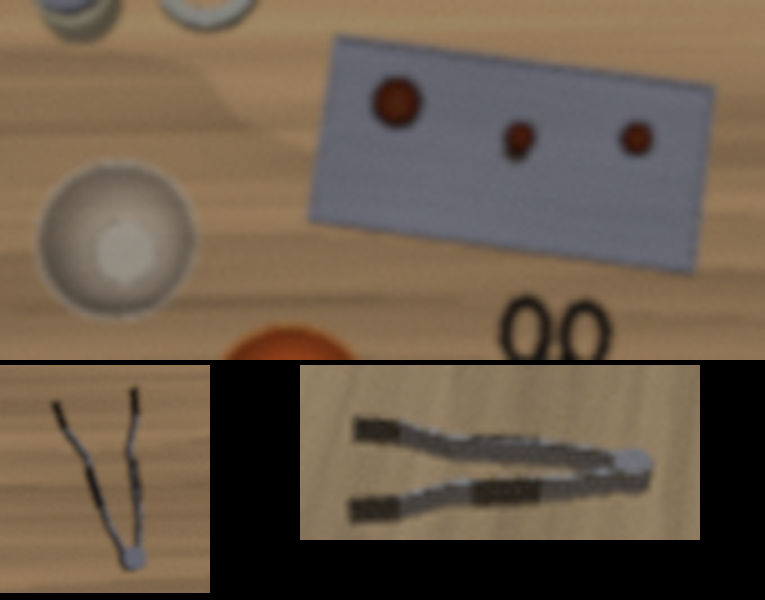

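The crop confirms both. The whitish tub is at crop (118,240) and the broad cap is the largest, at (397,102). Slim is in the middle at (518,140) and button is at the right. The tongs lie on the right with the hinge near the robot, heading about +8°. Next I'm moving over the tongs.

Call:
carry_out --delta_pos '[[0.142,-0.374,0],[0.142,-0.374,0],[0.142,-0.374,0],[0.142,-0.374,0],[0.142,-0.374,0],[0.142,-0.374,0],[0.142,-0.374,0],[0.142,-0.374,0],[0.142,-0.374,0],[0.142,-0.374,0]]' --delta_rot '[[0,0,3],[0,0,6],[0,0,9],[0,0,12],[0,0,15],[0,0,18],[0,0,21],[0,0,23],[0,0,23],[0,0,23]]' --gripper '[1,1,1,1,1,1,1,1,1,1]' --newtons 20

```text
t: 1.83
ee_pos: [0.287, 0.154, 0.2426]
tool_rot: [-0.067, 0.998, -0.0, 0.001]
wrist_force: [0.2, 0.0, 0.0]
width: 0.0857
finger_force: 0.0
```

Call:
carry_out --delta_pos '[[0.142,-0.374,0],[0.142,-0.374,0],[0.142,-0.374,0],[0.142,-0.374,0],[0.142,-0.374,0],[0.142,-0.374,0],[0.142,-0.374,0],[0.142,-0.374,0],[0.142,-0.374,0],[0.142,-0.374,0]]' --delta_rot '[[0,0,0],[0,0,0],[0,0,0],[0,0,0],[0,0,0],[0,0,0],[0,0,0],[0,0,0],[0,0,0],[0,0,0]]' --gripper '[1,1,1,1,1,1,1,1,1,1]'

```text
t: 2.67
ee_pos: [0.4297, -0.2215, 0.2424]
tool_rot: [-0.066, 0.998, -0.001, 0.001]
wrist_force: [0.3, -0.6, 1.0]
width: 0.0856
finger_force: 0.0
```

Call:
carry_out --delta_pos '[[0.036,-0.106,0],[0.036,-0.106,0],[0.036,-0.106,0],[0.036,-0.106,0],[0.036,-0.106,0],[0.036,-0.106,0]]' --delta_rot '[[0,0,0],[0,0,0],[0,0,0],[0,0,0],[0,0,0],[0,0,0]]' --gripper '[1,1,1,1,1,1]'

```text
t: 3.17
ee_pos: [0.4639, -0.3226, 0.2419]
tool_rot: [-0.068, 0.998, 0.001, -0.0]
wrist_force: [0.1, 0.7, -0.4]
width: 0.0851
finger_force: 0.0
```

```bash
python3 - <<'E'
from h import *
s=sense();print(s['t'],s['ee_pos'],s['tool_rot'],s['q'])
save('wrist','w1.png')
for n in ['tongs','tongs_tip','jaw_l']:
    for d in recognise('wrist',n)[:3]: print(n,round(d['conf'],2),np.round(toworld('wrist',d['xyz'],s)[0],3),pix('wrist',d['xyz']))
E
```

```text
3.1667 [ 0.46390787 -0.32255951  0.24185257] [-6.77159944e-02  9.97704291e-01  6.83674453e-04 -4.73823643e-04] [-7.38338783e-01  3.55474264e-01 -1.51255737e-01  1.06570907e+00
  2.62813802e-04 -8.73874751e-01]
tongs 0.87 [ 0.457 -0.342  0.022] [241. 160.]
tongs_tip 0.9 [ 0.451 -0.341  0.022] [242. 156.]
jaw_l 0.71 [ 0.483 -0.299  0.02 ] [272. 184.]
```

View pics/w1.png

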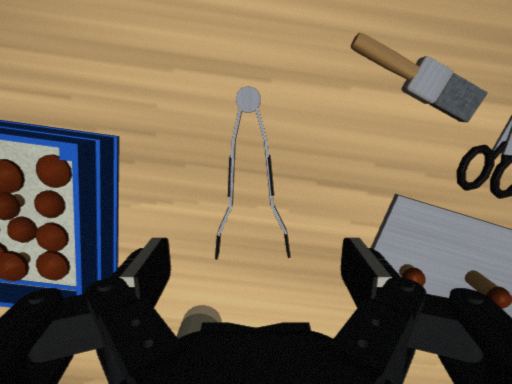

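The wrist picture shows the tongs clearly: hinge (248,99), sleeves (230,176) and (270,175), pads (218,246) and (287,245).

```bash
python3 - <<'E'
from h import *
s=sense()
P={k:ray('wrist',*uv,.02,s) for k,uv in dict(h=(248.3,99),sl=(229.5,176),sr=(270.3,175),tl=(217.5,247),tr=(287.5,245),el=(216.5,258),er=(289.5,256)).items()}
for k in P: print(k,P[k].round(4))
t=(P['tl']+P['tr'])/2; d=t-P['h']; L=np.hypot(*d[:2]);print('len',L,'yaw',np.degrees(np.arctan2(d[1],d[0])),'orig',P['h']+d*90/L/1000, P['h']+d*90/187.5)
y=P['sr']-P['sl'];print('w',np.linalg.norm(y),np.linalg.norm(P['tr']-P['tl']),np.degrees(np.arctan2(y[1],y[0]))-90, (P['sr']+P['sl'])/2)
m=R.from_quat(s['tool_rot']).as_matrix();print('tool x ang',np.degrees(np.arctan2(m[1,0],m[0,0])))
print('wf',s['wrist_force'])
E
```

```text
h [ 0.3854 -0.3419  0.02  ]
sl [ 0.4803 -0.3533  0.02  ]
sr [ 0.472  -0.3026  0.02  ]
tl [ 0.5803 -0.3582  0.02  ]
tr [ 0.5644 -0.2649  0.02  ]
el [ 0.597  -0.3579  0.02  ]
er [ 0.5803 -0.2594  0.02  ]
len 0.18938590761215662 yaw 9.234792937887319 orig [ 0.47427145 -0.32749613  0.02      ] [ 0.47516496 -0.32735085  0.02      ]
w 0.05139904638065526 0.09468553639252679 9.333369562484748 [ 0.4761511 -0.3279271  0.02     ]
tool x ang -172.15545319884575
wf [-0.32100713  0.22258261  0.12347016]
```

Call:
carry_out --delta_pos '[[0.01,-0.005,-0.04],[0.01,-0.005,-0.08],[0.01,-0.005,-0.12],[0.01,-0.005,-0.15],[0.01,-0.005,-0.17],[0.01,-0.005,-0.18],[0.01,-0.005,-0.18]]' --delta_rot '[[0,0,1.4],[0,0,1.4],[0,0,1.4],[0,0,1.4],[0,0,1.4],[0,0,1.4],[0,0,1.4]]' --gripper '[1,1,1,1,1,1,1]'

```text
t: 3.95
ee_pos: [0.4732, -0.3265, 0.0604]
tool_rot: [-0.08, 0.997, 0.001, -0.001]
wrist_force: [0.9, 0.3, 0.1]
width: 0.0852
finger_force: 0.0
```

```bash
python3 - <<'E'
from h import *
s=sense();print(s['t'],s['ee_pos'],s['tool_rot'],s['wrist_force'])
save('wrist','w2.png')
E
```

```text
3.95 [ 0.47322806 -0.32651125  0.06041742] [-0.080338    0.99676563  0.00147426 -0.00138596] [0.8584934  0.3476968  0.09805053]
```

View pics/w2.png

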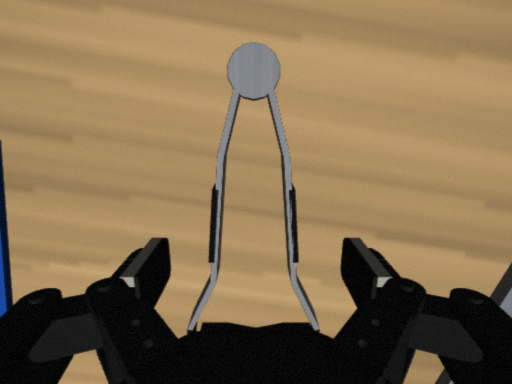

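The tongs sit centred between the fingers: sleeves (214,223) and (294,223), hinge (253,71).

```bash
python3 - <<'E'
from h import *
s=sense()
h=ray('wrist',253.3,71,.022,s);c=ray('wrist',254,223.5,.022,s)
d=c-h;print(h,c,np.hypot(*d[:2]),np.degrees(np.arctan2(d[1],d[0])),s['ee_pos'])
E
```

```text
[ 0.38606093 -0.34389152  0.022     ] [ 0.47566627 -0.32897993  0.022     ] 0.09083761182485504 9.448241807331875 [ 0.47422984 -0.32756467  0.06215106]
```

Call:
carry_out --delta_pos '[[0.001,-0.0005,-0.02],[0.001,-0.0005,-0.035],[0.001,-0.0005,-0.047],[0.001,-0.0005,-0.049],[0.001,-0.0005,-0.049]]' --delta_rot '[[0,0,0],[0,0,0],[0,0,0],[0,0,0],[0,0,0]]' --gripper '[1,1,1,1,1]'

```text
t: 4.42
ee_pos: [0.4757, -0.3288, 0.0137]
tool_rot: [-0.08, 0.997, -0.0, 0.0]
wrist_force: [0.2, -0.7, 0.0]
width: 0.0852
finger_force: 0.0
```

Call:
carry_out --delta_pos '[[0,0,0],[0,0,0],[0,0,0],[0,0,0],[0,0,0],[0,0,0],[0,0,0],[0,0,0],[0,0,0],[0,0,0]]' --delta_rot '[[0,0,0],[0,0,0],[0,0,0],[0,0,0],[0,0,0],[0,0,0],[0,0,0],[0,0,0],[0,0,0],[0,0,0]]' --gripper '[0.8,0.7,0.65,0.6,0.55,0.55,0.55,0.55,0.55,0.55]' --newtons 20

```text
t: 5.25
ee_pos: [0.4772, -0.33, 0.0162]
tool_rot: [-0.08, 0.997, -0.001, 0.002]
wrist_force: [-1.5, 1.3, 14.2]
width: 0.0476
finger_force: 11.4
```

Call:
carry_out --delta_pos '[[0,0,0.005],[0,0,0.012],[0,0,0.025],[0,0,0.05],[0,0,0.08],[0,0,0.1],[0,0,0.1],[0,0,0.1]]' --delta_rot '[[0,0,0],[0,0,0],[0,0,0],[0,0,0],[0,0,0],[0,0,0],[0,0,0],[0,0,0]]' --gripper '[0.55,0.55,0.55,0.55,0.55,0.55,0.55,0.55]'

```text
t: 5.92
ee_pos: [0.4762, -0.3294, 0.1146]
tool_rot: [-0.08, 0.997, -0.001, 0.001]
wrist_force: [0.1, -0.0, -2.2]
width: 0.0472
finger_force: 6.4
```

```bash
python3 - <<'E'
from h import *
s=sense();print(s['t'],s['ee_pos'],s['width'],s['finger_force'],s['wrist_force'],s['wrist_torque'])
w=save('wrist','w3.png')
sd=snapshot('side');c=cv2.resize(sd[60:140,240:340],(512,410),interpolation=cv2.INTER_CUBIC)[...,::-1]
z=np.zeros((590,800,3),np.uint8);z[:384,:400]=w[:,50:450,::-1];z[:410,400:]=c[:,50:450];cv2.imwrite('pics/c3.png',z[:410])
for n in ['tongs','tongs_tip']:
    for d in recognise('side',n)[:3]: print(n,round(d['conf'],2),np.round(toworld('side',d['xyz'])[0],3),pix('side',d['xyz']))
E
```

```text
5.9167 [ 0.47615215 -0.32944991  0.11463389] 0.047204990432320695 6.362083829299081 [ 0.07949396 -0.0454246  -2.21366206] [0.05456175 0.00086486 0.03592358]
tongs 0.64 [ 0.494 -0.33   0.116] [287.  91.]
tongs_tip 0.74 [ 0.494 -0.333  0.114] [287.  91.]
```

View pics/c3.png

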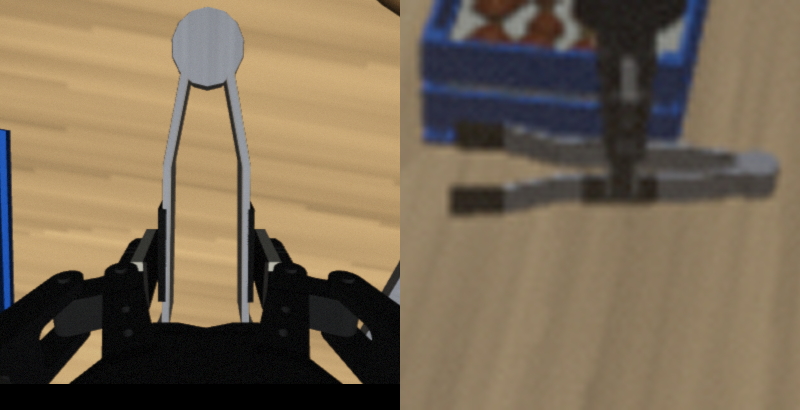

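The tongs are held level with the jaws at about 47 mm. Now I'm going beside the tray to measure the broad mushroom from close up.

Call:
carry_out --delta_pos '[[0.005,0.03,0.025],[0.01,0.06,0.05],[0.015,0.095,0.075],[0.02,0.13,0.1],[0.025,0.165,0.12],[0.03,0.2,0.14],[0.04,0.235,0.145],[0.05,0.265,0.145],[0.05,0.28,0.145],[0.05,0.29,0.145]]' --delta_rot '[[0,0,-1],[0,0,-2],[0,0,-3],[0,0,-4],[0,0,-5],[0,0,-6],[0,0,-7],[0,0,-8],[0,0,-9],[0,0,-9.2]]' --gripper '[0.55,0.55,0.55,0.55,0.55,0.55,0.55,0.55,0.55,0.55]'

```text
t: 6.95
ee_pos: [0.5251, -0.0365, 0.2572]
tool_rot: [-0.001, 1.0, 0.0, -0.001]
wrist_force: [-0.3, 0.3, -0.7]
width: 0.0472
finger_force: 6.4
```

Call:
carry_out --delta_pos '[[0,0,0],[0,0,0],[0,0,0],[0,0,0]]' --delta_rot '[[0,0,0],[0,0,0],[0,0,0],[0,0,0]]' --gripper '[0.55,0.55,0.55,0.55]'

```text
t: 7.28
ee_pos: [0.5253, -0.04, 0.2579]
tool_rot: [0.001, 1.0, -0.0, -0.0]
wrist_force: [0.0, -0.3, -0.1]
width: 0.0473
finger_force: 6.4
```

```bash
python3 - <<'E'
from h import *
s=sense();print(s['t'],s['ee_pos'],s['tool_rot'],s['width'],s['finger_force'])
w=save('wrist','w4.png')
for n in ['broad','slim','button','tub']:
    for d in recognise('wrist',n)[:3]: print(n,round(d['conf'],2),np.round(toworld('wrist',d['xyz'],s)[0],3),pix('wrist',d['xyz']))
t=snapshot('side');cv2.imwrite('pics/s4.png',t[...,::-1])
z=np.zeros((384,800,3),np.uint8);z[:,:512]=w[...,::-1];z[:,512:]=cv2.resize(t[60:204,190:298],(288,384),interpolation=cv2.INTER_CUBIC)[...,::-1];cv2.imwrite('pics/c4.png',z)
E
```

```text
7.2833 [ 0.52526788 -0.0400326   0.25791815] [ 1.11686210e-03  9.99999319e-01 -1.03245063e-04 -3.21614983e-04] 0.04730305285511287 6.359326422389131
broad 0.97 [0.616 0.102 0.044] [365. 236.]
button 0.43 [ 0.586 -0.079  0.034] [226. 212.]
button 0.24 [0.52  0.283 0.032] [513. 162.]
tub 0.63 [0.373 0.21  0.015] [469.  36.]
tub 0.42 [0.515 0.283 0.032] [514. 158.]
tub 0.39 [ 0.464 -0.039  0.265] [260. 128.]
```

View pics/c4.png

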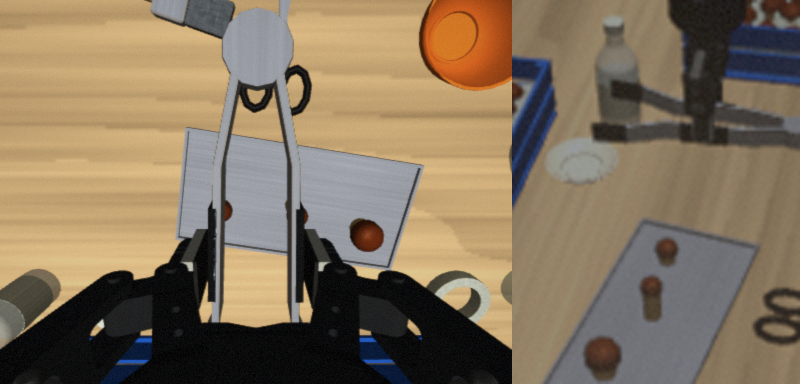

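```bash
python3 - <<'E'
from h import *
s=sense()
im=cv2.imread('pics/w4.png');hsv=cv2.cvtColor(im,cv2.COLOR_BGR2HSV)
m=((hsv[...,0]<14)&(hsv[...,1]>130)&(hsv[...,2]>25)).astype(np.uint8);m[:,:330]=0;m[:200]=0;m[:,400:]=0;m[270:]=0
n,l,st,c=cv2.connectedComponentsWithStats(m);i=1+np.argmax(st[1:,4]);print(st[i],c[i])
cnt=cv2.findContours((l==i).astype(np.uint8),0,1)[0][0];(u,v),r=cv2.minEnclosingCircle(cnt);print(u,v,r)
for z in (.034,.038,.042): print(z,ray('wrist',*c[i],z,s))
# cap apparent diameter check
a=ray('wrist',u-r,v,.036,s);b=ray('wrist',u+r,v,.036,s);print('diam',np.linalg.norm(a-b))
V=np.array(camera_params('side')['view'])
def pr(p): return pix('side',(V@np.append(p,1))[:3])
e=s['ee_pos']
for tilt in (-6,0,6):
  t=np.radians(tilt)
  for name,x,y,z in [('L',.0975,.04,.011),('R',.0975,-.04,.011),('hinge',-.09,0,.02)]:
    print(tilt,name,pr(e+np.array([-.002+x*np.cos(t),y,-.0162+z+x*np.sin(t)])))
S=cv2.imread('pics/s4.png')
cv2.imwrite('pics/s4c.png',cv2.resize(S[80:120,215:315],None,fx=6,fy=6,interpolation=cv2.INTER_CUBIC))
E
```

```text
[351 220  32  31 762] [366.60629921 235.41732283]
366.2432556152344 235.6216278076172 16.649478912353516
0.034 [0.61933853 0.10969503 0.034     ]
0.038 [0.6175103  0.10801106 0.038     ]
0.042 [0.61568208 0.10632709 0.042     ]
diam 0.04452789919478708
-6 L [227. 114.]
-6 R [233.  98.]
-6 hinge [296. 104.]
0 L [226. 111.]
0 R [233.  95.]
0 hinge [296. 107.]
6 L [226. 108.]
6 R [233.  92.]
6 hinge [295. 110.]
```

View pics/s4c.png

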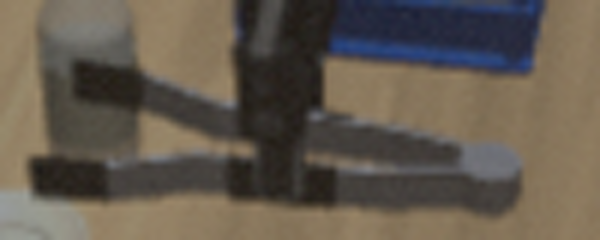

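The tongs are level within about 2°: pads at (226,110) and (233,94), against predictions of (226,111) and (233,95). The broad cap centre is near (0.617, 0.108). Next I'm going above it.

Call:
carry_out --delta_pos '[[-0.005,0.03,0],[-0.005,0.06,-0.01],[-0.005,0.09,-0.03],[-0.005,0.12,-0.05],[-0.005,0.14,-0.08],[-0.005,0.148,-0.11],[-0.005,0.148,-0.13],[-0.005,0.148,-0.14],[-0.005,0.148,-0.14],[-0.005,0.148,-0.14]]' --delta_rot '[[0,0,0],[0,0,0],[0,0,0],[0,0,0],[0,0,0],[0,0,0],[0,0,0],[0,0,0],[0,0,0],[0,0,0]]' --gripper '[0.55,0.55,0.55,0.55,0.55,0.55,0.55,0.55,0.55,0.55]'

```text
t: 8.42
ee_pos: [0.5208, 0.1089, 0.1186]
tool_rot: [0.001, 1.0, -0.0, -0.0]
wrist_force: [-0.3, -0.4, -1.2]
width: 0.0472
finger_force: 6.4
```

```bash
python3 - <<'E'
from h import *
s=sense();print(s['t'],s['ee_pos'],s['tool_rot'],s['width'],s['finger_force'],s['wrist_force'])
S=snapshot('side');T=snapshot('top');cv2.imwrite('pics/s5.png',S[...,::-1]);cv2.imwrite('pics/t5.png',T[...,::-1])
z=np.zeros((600,800,3),np.uint8)
z[:,:500]=cv2.resize(S[110:230,190:290],(500,600),interpolation=cv2.INTER_CUBIC)[...,::-1]
z[:400,500:]=cv2.resize(T[140:220,230:290],(300,400),interpolation=cv2.INTER_CUBIC)[...,::-1]
cv2.imwrite('pics/c5.png',z)
V=np.array(camera_params('side')['view']);W=np.array(camera_params('top')['view'])
e=s['ee_pos']
for nm,p in dict(L=e+[.0965,.04,-.004],R=e+[.0965,-.04,-.004],cap=np.array([.617,.108,.034])).items():
  print(nm,(pix('side',(V@np.append(p,1))[:3])-[190,110])*5,(pix('top',(W@np.append(p,1))[:3])-[230,140])*5+[500,0])
E
```

```text
8.4167 [0.52075857 0.10887463 0.11864353] [ 5.26596823e-04  9.99999859e-01 -5.16392049e-05 -3.34288385e-05] 0.04723950848439095 6.359851552551845 [-0.27028524 -0.38347172 -1.23877229]
L [140. 370.] [610.  85.]
R [175. 275.] [725.  80.]
cap [170. 415.] [665. 110.]
```

View pics/c5.png

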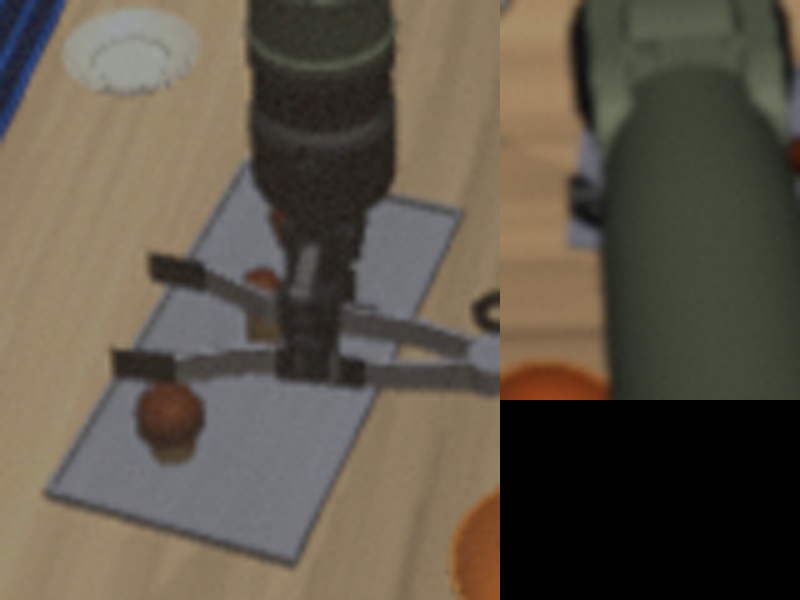

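The side crop shows the pads at (145,363) and (178,270) and the cap at (170,415). All are within about 1 px of the predictions, so I'm descending around the cap.

Call:
carry_out --delta_pos '[[0.001,0,-0.02],[0.001,0,-0.035],[0.001,0,-0.05],[0.001,0,-0.06],[0.001,0,-0.07],[0.001,0,-0.078],[0.001,0,-0.083],[0.001,0,-0.083],[0.001,0,-0.083]]' --delta_rot '[[0,0,0],[0,0,0],[0,0,0],[0,0,0],[0,0,0],[0,0,0],[0,0,0],[0,0,0],[0,0,0]]' --gripper '[0.55,0.55,0.55,0.55,0.55,0.55,0.55,0.55,0.55]'

```text
t: 9.27
ee_pos: [0.5216, 0.1092, 0.0354]
tool_rot: [0.0, 1.0, 0.0, 0.0]
wrist_force: [-0.1, 0.1, -0.9]
width: 0.0473
finger_force: 6.4
```

```bash
python3 - <<'E'
from h import *
s=sense();print(s['t'],s['ee_pos'],s['width'],s['finger_force'],s['wrist_force'])
S=snapshot('side');cv2.imwrite('pics/c6.png',cv2.resize(S[130:220,190:290],(660,594),interpolation=cv2.INTER_CUBIC)[...,::-1])
E
```

```text
9.2667 [0.52160611 0.1092077  0.03538984] 0.04730986143962848 6.359827410269645 [-0.07468461  0.10478123 -0.86962706]
```

View pics/c6.png

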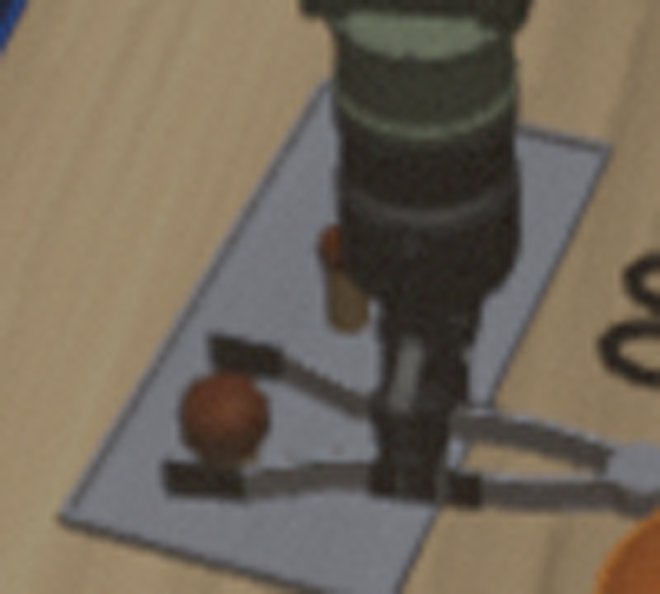

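The cap at (225,415) sits centred between the pads at (245,355) and (205,480). I'm squeezing slowly.

Call:
carry_out --delta_pos '[[0,0,0],[0,0,0],[0,0,0.001],[0,0,0.001],[0,0,0.001],[0,0,0.002],[0,0,0.002],[0,0,0.002],[0,0,0.002],[0,0,0.002]]' --delta_rot '[[0,0,0],[0,0,0],[0,0,0],[0,0,0],[0,0,0],[0,0,0],[0,0,0],[0,0,0],[0,0,0],[0,0,0]]' --gripper '[0.53,0.51,0.49,0.47,0.45,0.43,0.41,0.39,0.37,0.35]' --newtons 26

```text
t: 10.15
ee_pos: [0.5215, 0.1092, 0.0373]
tool_rot: [0.0, 1.0, -0.0, 0.0]
wrist_force: [0.5, 0.4, -0.4]
width: 0.031
finger_force: 26.2
```

Call:
carry_out --delta_pos '[[0,0,0],[0,0,0],[0,0,0],[0,0,0],[0,0,0],[0,0,0],[0,0,0]]' --delta_rot '[[0,0,0],[0,0,0],[0,0,0],[0,0,0],[0,0,0],[0,0,0],[0,0,0]]' --gripper '[0.32,0.29,0.26,0.23,0.2,0.2,0.2]'

```text
t: 10.73
ee_pos: [0.5215, 0.1092, 0.0373]
tool_rot: [0.0, 1.0, -0.0, -0.0]
wrist_force: [-0.3, 0.7, 0.1]
width: 0.0315
finger_force: 26.2
```

Stopped at 31.5 mm with 26 N, so the cap is pinched. Lifting slowly.

Call:
carry_out --delta_pos '[[0,0,0.004],[0,0,0.01],[0,0,0.02],[0,0,0.035],[0,0,0.055],[0,0,0.075],[0,0,0.095],[0,0,0.11],[0,0,0.12],[0,0,0.12]]' --delta_rot '[[0,0,0],[0,0,0],[0,0,0],[0,0,0],[0,0,0],[0,0,0],[0,0,0],[0,0,0],[0,0,0],[0,0,0]]' --gripper '[0.2,0.2,0.2,0.2,0.2,0.2,0.2,0.2,0.2,0.2]'

```text
t: 11.57
ee_pos: [0.5231, 0.1094, 0.1602]
tool_rot: [0.0, 1.0, 0.0, 0.002]
wrist_force: [1.2, 0.9, -2.5]
width: 0.0314
finger_force: 26.2
```

```bash
python3 - <<'E'
from h import *
s=sense();print(s['t'],s['ee_pos'],s['width'],s['finger_force'],s['wrist_force'])
S=save('side','s7.png')
for n in ['broad','slim','button','tub','tongs']:
    for d in recognise('side',n)[:4]: print(n,round(d['conf'],2),np.round(toworld('side',d['xyz'])[0],3),pix('side',d['xyz']))
# tub: whitish rim ellipse from first top picture
im=cv2.imread('pics/top1.png');hsv=cv2.cvtColor(im,cv2.COLOR_BGR2HSV).astype(int)
m=(hsv[...,1]<75).astype(np.uint8);m[:170]=0;m[218:]=0;m[:,:178]=0;m[:,225:]=0
m=cv2.morphologyEx(m,cv2.MORPH_OPEN,np.ones((3,3),np.uint8))
c=max(cv2.findContours(m,0,1)[0],key=cv2.contourArea);(u,v),r=cv2.minEnclosingCircle(c);print(u,v,r,ray('top',u,v,.06),np.linalg.norm(ray('top',u-r,v,.06)-ray('top',u+r,v,.06)),cv2.boundingRect(c))
V=np.array(camera_params('side')['view'])
print('cap expected px',pix('side',(V@np.append(s['ee_pos']+[.0965,0,-.003],1))[:3]))
E
```

```text
11.5667 [0.52310422 0.10939791 0.1602186 ] 0.031416124949500246 26.174630946479738 [ 1.16630622  0.92176059 -2.48140423]
broad 0.61 [0.509 0.12  0.161] [258. 170.]
broad 0.58 [0.616 0.116 0.171] [220. 161.]
slim 0.61 [0.586 0.021 0.021] [241. 177.]
tub 0.86 [0.513 0.308 0.026] [244. 255.]
tub 0.85 [0.37  0.174 0.034] [304. 222.]
tub 0.8 [0.328 0.352 0.027] [312. 281.]
tub 0.56 [0.314 0.568 0.029] [308. 368.]
tongs 0.61 [0.505 0.124 0.159] [259. 172.]
200.5 193.0 18.33721923828125 [0.5026953 0.3333209 0.06     ] 0.129876375971009 (183, 175, 36, 36)
cap expected px [220. 163.]
```

It's lifted: the network sees the cap at (220,161) against an expected (220,163). The tub rim centre is (0.503, 0.333), with a fitted diameter of 130 mm. Carrying it over.

Call:
carry_out --delta_pos '[[0,0.003,0.012],[-0.004,0.012,0.025],[-0.012,0.027,0.035],[-0.022,0.045,0.042],[-0.034,0.065,0.045],[-0.046,0.088,0.045],[-0.058,0.111,0.045],[-0.07,0.134,0.045],[-0.081,0.156,0.045],[-0.091,0.176,0.045]]' --delta_rot '[[0,0,0],[0,0,0],[0,0,0],[0,0,0],[0,0,0],[0,0,0],[0,0,0],[0,0,0],[0,0,0],[0,0,0]]' --gripper '[0.2,0.2,0.2,0.2,0.2,0.2,0.2,0.2,0.2,0.2]'

```text
t: 12.7
ee_pos: [0.4292, 0.2862, 0.2014]
tool_rot: [0.0, 1.0, -0.0, -0.001]
wrist_force: [0.3, -0.6, -0.9]
width: 0.0309
finger_force: 26.2
```

Call:
carry_out --delta_pos '[[-0.008,0.017,0],[-0.015,0.03,0],[-0.02,0.039,0],[-0.023,0.045,0],[-0.025,0.048,0],[-0.025,0.048,0],[-0.025,0.048,0],[-0.025,0.048,0],[-0.025,0.048,0],[-0.025,0.048,0]]' --delta_rot '[[0,0,0],[0,0,0],[0,0,0],[0,0,0],[0,0,0],[0,0,0],[0,0,0],[0,0,0],[0,0,0],[0,0,0]]' --gripper '[0.2,0.2,0.2,0.2,0.2,0.2,0.2,0.2,0.2,0.2]'

```text
t: 13.53
ee_pos: [0.4058, 0.3327, 0.2023]
tool_rot: [0.001, 1.0, -0.0, 0.0]
wrist_force: [-0.7, -1.1, -1.5]
width: 0.0313
finger_force: 26.2
```

```bash
python3 - <<'E'
from h import *
s=sense();print(s['t'],s['ee_pos'],s['width'],s['finger_force'],s['wrist_force'],abs(s['joint_velocities']).max())
for cam in ('side','top'):
  S=save(cam,cam+'8.png')
  V=np.array(camera_params(cam)['view'])
  print('cap expected px',pix(cam,(V@np.append(s['ee_pos']+[.0965,0,0.004],1))[:3]))
  for n in ['broad','slim','button','tub']:
    for d in recognise(cam,n)[:4]: print(cam,n,round(d['conf'],2),np.round(toworld(cam,d['xyz'])[0],3),pix(cam,d['xyz']))
  h=cv2.cvtColor(S,cv2.COLOR_RGB2HSV)
  m=((h[...,0]<14)&(h[...,1]>120)).astype(np.uint8)
  n,l,st,c=cv2.connectedComponentsWithStats(m)
  for i in range(1,n):
    if 60<st[i,4]<900: print(st[i],c[i].round(1))
E
```

```text
13.5333 [0.40581048 0.33273286 0.2022861 ] 0.031250255368178874 26.166084569413215 [-0.73596252 -1.10756803 -1.53221874] 0.0014751590066188792
cap expected px [243. 220.]
side broad 0.5 [0.497 0.337 0.212] [245. 221.]
side slim 0.59 [0.585 0.019 0.045] [241. 171.]
side button 0.45 [0.388 0.342 0.202] [292. 232.]
side tub 0.98 [0.507 0.307 0.027] [246. 255.]
side tub 0.91 [0.358 0.156 0.044] [309. 215.]
side tub 0.69 [0.328 0.351 0.03 ] [312. 280.]
side tub 0.69 [0.317 0.568 0.03 ] [307. 368.]
[167  88  27  25 287] [178.6  98.9]
[148  91  18  15  99] [156.1  97.7]
[136  97  35  35 426] [153.9 116.1]
[167 112  16  22 115] [174.5 122.4]
[155 122  11  10  74] [160.1 126.8]
[293 206  33  21 496] [308.5 215.8]
[236 213  16  14 159] [243.7 219.6]
[288 238  28   7  85] [300.8 241.3]
cap expected px [195. 185.]
top broad 0.49 [0.5   0.323 0.205] [198. 186.]
top slim 0.42 [0.58  0.015 0.055] [289. 170.]
top button 0.37 [ 0.58  -0.083  0.03 ] [316. 171.]
top tub 0.82 [0.37  0.206 0.017] [238. 231.]
top tub 0.63 [0.512 0.317 0.02 ] [206. 192.]
top tub 0.58 [0.309 0.621 0.024] [120. 250.]
[331  63  29  27 274] [343.3  74.1]
[210  67  28  24 221] [220.5  74.8]
[242  67  36  36 534] [263.1  82.7]
[313  67  18  24 226] [320.9  77.9]
[373  68   9  22 116] [376.9  79.3]
[220  84  19  18 186] [229.5  93.3]
[326  94  14   6  69] [332.9  96.5]
[455 155  57  37 552] [481.9 170.4]
[442 157  18  17 137] [448.5 166.2]
[503 159   9  13  75] [507.4 165. ]
[457 176  17  18 175] [464.5 184.7]
[191 181  11  11  82] [196.4 185.4]
[221 212  37  36 878] [238.4 229.6]
```

```bash
python3 -c "
from station import *
print(finish_job())"
```

```text
the job is handed in; nothing more can be done
None
```

The job is handed in at about 14 s: the broad mushroom is pinched in the tongs and held still within about 5 mm of the clear tub's centre, its foot about 11 cm above the rim. The slim and button mushrooms were still in place on the last look; I did not re-check the other things around, but the forces showed no knocks, and no result came back on hand-in.

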